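# Scoop glass blanks from under the cooling rack and load the warming oven

### The job

Two round glass blanks lie on the bench underneath the cooling rack, behind its upright heat shield. Without touching the glass with the fingers, slide the flat scoop in under the shield to collect both blanks and draw them out on it, then slide the loaded scoop into the slot of the warming oven until it is fully home, and leave it there lying flat with both blanks still on it. Do not disturb the other things on the bench and the rack.

Things in the scene. Friction and masses are not known exactly. Their poses are not given: they have to be found in the camera images.
- scoop_pan (a point): Flat aluminium scoop lying on the bench; point: middle of the pan's underside. x to its open front edge, y left, z up. Sizes in mm. Pan 110 long (x -55 to 55), 156 wide, 2.5 thick; side walls 3 thick, 18.5 high, ending 15 behind the front edge; rear wall 22.5 high; 150 clear between side walls. 0.24 kg.
- scoop_grip (a point): Grip point on the centre line of the scoop's wooden handle, 100 behind and 44 above scoop_pan, same axes. The bar, 20 wide (y) by 24 thick, rises rearwards from the rear wall's foot at 30 deg and ends 20 beyond this point. Grip across y, hand leaning back 25 to 35 deg from vertical (fingertips forward and down): upright, it would hit the shield or oven front when the scoop is right in.
- glass_a_mid (a point): Amber glass blank, a disc 60 in diameter and 22 high with its edges bevelled (flat underside 42 across, bevel 6 high), mass 0.1 to 0.2 kg; this point is its centre, 11 above its underside. It stands flat beneath the rack and slides freely.
- glass_b_mid (a point): The second glass blank, like the first; beside it to the rack's +y side, centres 64 to 74 apart across the mouth and up to 20 different in depth, so that both fit side by side on the scoop.
- rack: Fixed steel rack. Origin: table level, middle of its heat shield's front face; x inwards, y left, z up. Shield: upright plate 360 wide, 60 to 220 above the table, 4 thick. Opening under it: 348 wide, 60 high, floor = bench. Slatted deck above (underside 64, top 70, x 0 to 160). At the back a kerb 18 high, near face at x = 135: blanks pushed against it ride up onto the scoop.
- oven: Fixed grey warming oven, 270 wide, 240 deep, 220 high. Origin: table level, middle of its front face; x points inwards, y left, z up. Its slot, centred on y = 0, is 162 wide (6 more than the scoop), with its floor at 20 and ceiling at 80 above the table, open at the front, and has a stop at x = 130. With the scoop's front edge at the stop, the pan's middle is at x = 75.
- brick: Pale kiln-prop brick 65 x 40 x 36 high (x, y, z), origin under its middle, standing beneath the rack beside glass_a on the rack's -y side, about 90 from that blank's centre across the mouth; leave it alone.
- block: Turned wooden block, 74 in diameter and 50 high, on the rack's deck; origin under its middle.
- can: Upright steel can, 68 in diameter, 110 high; origin under its middle.
- mug: Upright dark steel cup, 76 in diameter, 85 high; origin under its middle.
- pad: Black graphite pad 110 x 75 x 22 high, lying; origin under its middle.
- paddle: Wooden paddle board 160 x 70 x 14 high, lying; origin under its middle.
- jacks: Steel jacks (tongs) 200 long, 55 wide, 12 high, lying along x; origin under the middle.
Not all that is in view belongs to the job. What is shaped like the part that bears glass_a_mid but purple is not meant.

How it is judged (in metres and radians):
On the way:
1. both blanks lie on the scoop, which is drawn out of the rack's opening (x of glass_a_mid in the frame of scoop_pan between -0.053 and 0.05 m and y of glass_a_mid in the frame of scoop_pan between -0.075 and 0.075 m and z of glass_a_mid in the frame of scoop_pan between 0.008 and 0.022 m and x of glass_b_mid in the frame of scoop_pan between -0.053 and 0.05 m and y of glass_b_mid in the frame of scoop_pan between -0.075 and 0.075 m and z of glass_b_mid in the frame of scoop_pan between 0.008 and 0.022 m and x of scoop_pan in the frame of rack below -0.04 m), for 0.2 s.
At the end, for the whole second after the job is handed in: The scoop lies flat on the floor of the oven's slot (within 6 mm in height and 0.06 rad), its front edge within 13 mm of the stop, and the centres of both blanks are over its pan, the blanks lying on it (x of scoop_pan in the frame of oven above 0.062 m and y of scoop_pan in the frame of oven between -0.008 and 0.008 m and z of scoop_pan in the frame of oven between 0.015 and 0.026 m and angle between scoop_pan's own z axis and vertical below 0.06 rad and x of glass_a_mid in the frame of scoop_pan between -0.053 and 0.05 m and y of glass_a_mid in the frame of scoop_pan between -0.075 and 0.075 m and z of glass_a_mid in the frame of scoop_pan between 0.008 and 0.022 m and x of glass_b_mid in the frame of scoop_pan between -0.053 and 0.05 m and y of glass_b_mid in the frame of scoop_pan between -0.075 and 0.075 m and z of glass_b_mid in the frame of scoop_pan between 0.008 and 0.022 m); the robot touches nothing.
It fails at once if the fingers touch a glass blank (contact force between the fingers and glass_a above 0.5 N or contact force between the fingers and glass_b above 0.5 N).
It fails at once if the brick, block, can, cup, graphite pad, paddle or jacks is moved more than 25 mm (distance of any of brick, block, can, mug, pad, paddle, jacks from where it was at the start of the episode above 0.025 m).
It also fails if it takes over 72 s, if anything falls off the work surface, if the arm or the gripper's body presses on something with over 40 N, if the wrist force passes 120 N, or if a joint passes its speed limit or range.

### The arm

A 7-joint arm with a two-finger parallel gripper is mounted at the origin on the work surface. World frame = base frame: x ahead of the robot, y to its left, z up, the work surface at z = 0. Lengths are in mm, angles in rad, forces in N, time in s.
With the tool pointing down it reaches from about 400 to 875 mm from the base axis. Payload 6.5 kg.
Tool frame: the origin (TCP) lies at the very end of the fingers, on their centre line; the grasp point (between the pads) lies 19 mm behind it (grasp_offset is the distance from the TCP to the grasp point, in mm); z points along the fingers, y is the direction in which the jaws open and shut (so a half turn about z gives the same grasp; the last joint's range is limited). The gripper opens to 85 mm and grips with 20 to 120 N. Pads are 22 mm wide; open, the fingers measure 114 mm over their backs; the gripper's body (76 mm by 85 mm) begins 54 mm behind the grasp point. The pads swing forward as they close: fully open they stand 13 mm farther back than shut.
Start: joints at [-0.066, 0.536, -0.004, 1.538, 0.003, 1.067, -0.071], TCP at [649.992, 0, 231.29] pointing down, gripper open.
Joint ranges: [-2.7, 2.7], [-0.37, 2.16], [-1.27, 1.26], [0.24, 2.4], [-1.31, 4.45], [0.19, 1.91], [-2.76, 2.76]. Speed limits (rad/s): [2.39, 2.39, 3.14, 3.14, 3.14, 3.14, 3.14].

### API

Orientations are given as a unit quaternion [w, x, y, z].
In Python, from rig import get_obs, capture, hand_in, grasp_offset gives the robot as it stands.
- The arm moves only by the shell command python3 -m handwheel 'ROWS'. ROWS is text: rows parted by semicolons, each of 5 numbers parted by spaces: the shift along the tool's x, y, z in mm, then the turn about the tool's z in degrees, then the opening in per cent of the stroke, from 0 (shut) to 100 (fully open). In form: tx ty tz twist fingers; .... A call has 1 to 8 rows; each row is the pose to reach, as a shift and turn from the pose commanded when the call began, along the tool's axes at that moment; what a row does not reach only later rows make up. A row lasts 1/12 s, in which the tool goes at most 41.7 mm and 7.16 degrees, less where a joint would pass 70% of its speed; a pose out of reach is approached as far as the arm can. A call with a gripper value outside its range is refused whole. The fingers move at their own pace and stop on an object; the grip force is fixed at half the most. Time passes only in rows, so rows that repeat a pose let the fingers close. It gives the time, the measured TCP pose, the force and the opening at its end, in the units of the state.
- get_obs(): the state, without advancing time (a new reading comes with each control period).
- capture(name): name is "scene" or "side" or "wrist"; returns a dict with "color" (420x560x3 uint8, red, green, blue), "vertical_fov" (degrees; the focal length in pixels is half the picture's height over the tangent of half this angle, whatever the lens; pixels are square), "cx", "cy" (the principal point, pixels), "eye" and "attitude" of the camera in the world; the wrist camera has in their place "tool_from_camera" (4x4, takes a point from camera to tool coordinates, whose origin is the TCP and whose axes are the flange's). Camera axes: x right, y down, z forward; pixel columns grow to the right and rows downward; lengths in mm; the calibration is good to about 2 mm. A picture is of the moment at which its call begins: read the wrist's pose just before it. There is no depth.
- hand_in(): hands the job in, once; it reports no verdict.
The state is a dict: "time": time; "joint_pos": joint angles; "qd": joint speeds; "tau": joint torques, N m; "eef_pos": TCP position; "eef_rot": TCP orientation; "ft_force": force on the tool from outside, world axes, zero at the start; "moment": the same for the moment, N m; "finger_gap": finger opening in mm.
Only numpy, scipy, OpenCV 4.12 (cv2) and the standard library are available. Lean on these libraries where they do the work, as an engineer would, in place of code of your own. Each camera call takes 0.05 s, during which the arm holds its last target. There are 200 camera calls.

## Working session

There is one attempt and no reset: what is moved stays moved. The work goes in short steps, Python scripts to look and compute and a shell command to move; the robot and the scene stay as the last step left them, time stands still between calls to the robot, and variables do not carry over. Pictures are saved under pics/ and viewed, about 8 in all and at most 12, crops included, and the job is handed in when it is done.

```bash
ls; mkdir -p pics; python3 - <<'E'
from rig import *
import cv2,numpy as np
print(get_obs())
for n in ("scene","side"):
    c=capture(n); cv2.imwrite(f"pics/{n}0.png",c["color"][:,:,::-1]); print({k:v for k,v in c.items() if k!="color"})
    np.savez(f"{n}0.npz",**c)
print(grasp_offset)
E
```

```text
pics
{'time': 0.0, 'joint_pos': array([-0.06617728,  0.53718937, -0.00446523,  1.53887235,  0.00261646,
        1.06730033, -0.0711769 ]), 'qd': array([-0.00080316,  0.00104008,  0.00113175,  0.00110091, -0.00113179,
        0.00116394, -0.00066921]), 'tau': array([-4.51575825e-04, -5.83398092e+01,  1.04865700e+00, -2.59097242e+01,
        1.23920938e-02,  9.44124302e-03, -7.87308863e-06]), 'eef_pos': array([ 6.49363791e+02, -2.18800037e-02,  2.30398113e+02]), 'eef_rot': array([-5.75830444e-04,  7.07070038e-01,  7.07142972e-01, -6.67807385e-04]), 'ft_force': array([ 0.50545147, -0.32505278, -1.11984702]), 'moment': array([ 0.00659307,  0.03809979, -0.02993953]), 'finger_gap': 85.14687127779709}
{'vertical_fov': 48.57992111460575, 'cx': 276.0872156852137, 'cy': 203.5656549146874, 'eye': array([1123.11558766, -680.01079883,  815.29386652]), 'attitude': array([-0.40062005,  0.83928478,  0.33337263, -0.15481382])}
{'vertical_fov': 55.506000667879405, 'cx': 273.54208982621446, 'cy': 206.08420865525846, 'eye': array([ 136.46672105,  805.02110019, 1065.42560779]), 'attitude': array([ 0.07563574, -0.20425301,  0.91286567, -0.34530596])}
18.700000000000003
```

View pics/scene0.png

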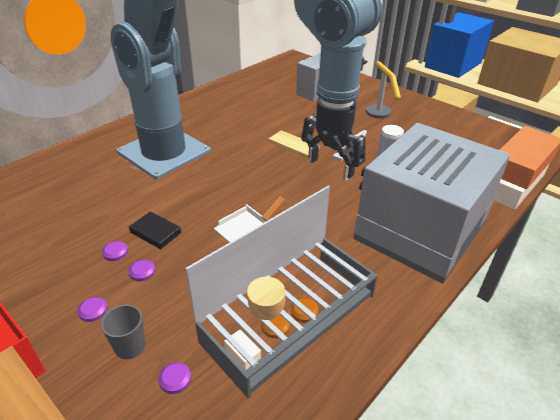

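View pics/side0.png

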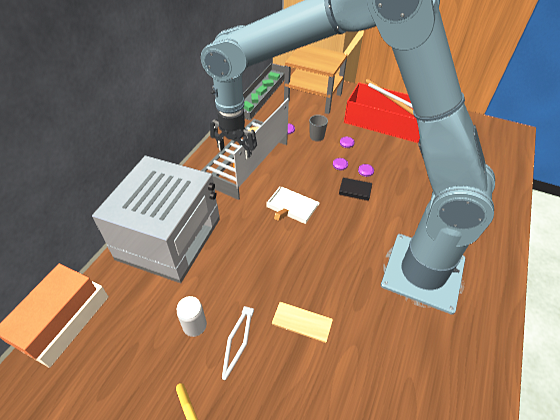

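Scene view: rack (190–375, 190–380) with amber blanks at (275,325) and (306,310), brick at (243,347), and block at (266,295). The scoop pan is at (240,225) with its handle at (275,207), and the oven at (435,200). The purple discs at (115,250), (142,270), (92,308) and (175,377) are decoys: wrong colour and not under the rack. Next I'll confirm with an enlarged mosaic.

```bash
cat > h.py <<'E'
import numpy as np,cv2
from scipy.spatial.transform import Rotation as R
def q2R(q): return R.from_quat([q[1],q[2],q[3],q[0]]).as_matrix()
def load(n): return dict(np.load(n+".npz",allow_pickle=True))
def cam(c,pose=None):
    f=210/np.tan(np.radians(float(c["vertical_fov"]))/2)
    if "eye" in c: Rm,e=q2R(c["attitude"]),c["eye"]
    else:
        T=c["tool_from_camera"]; Rt=q2R(c["rot"]); Rm=Rt@T[:3,:3]; e=Rt@T[:3,3]+c["pos"]
    return f,float(c["cx"]),float(c["cy"]),Rm,np.array(e)
def ray(c,uv):
    f,cx,cy,Rm,e=cam(c); d=Rm@np.array([(uv[0]-cx)/f,(uv[1]-cy)/f,1]); return e,d
def onz(c,uv,z):
    e,d=ray(c,uv); return e+d*(z-e[2])/d[2]
def proj(c,p):
    f,cx,cy,Rm,e=cam(c); q=Rm.T@(np.array(p)-e); return np.array([cx+f*q[0]/q[2],cy+f*q[1]/q[2]])
def snap(n,tag):
    from rig import capture,get_obs
    o=get_obs(); c=dict(capture(n)); c["pos"]=o["eef_pos"]; c["rot"]=o["eef_rot"]; np.savez(tag+".npz",**c); return c
E
python3 - <<'E'
from h import *
s=load("scene0");d=load("side0")
print(proj(s,[0,0,0]),proj(d,[0,0,0]),proj(s,[650,0,231]),proj(d,[650,0,231]))
a=s["color"][180:390,180:390]; b=s["color"][120:290,340:520];e=d["color"][90:240,190:330]; w=snap("wrist","w0")
print({k:w[k] for k in("tool_from_camera","vertical_fov","cx","cy")})
M=np.zeros((600,800,3),np.uint8)
A=cv2.resize(a,(400,400),interpolation=3);M[:400,:400]=A
M[:378,400:]=cv2.resize(b,(400,378),interpolation=3)
M[400:600,:270]=cv2.resize(w["color"],(267+3,200))
M[380:600,500:705]=cv2.resize(e,(205,220),interpolation=3)
cv2.imwrite("pics/m1.png",M[:,:,::-1])
E
```

```text
[163.71380296 151.42884126] [421.98821967 271.06045766] [329.49498484 174.20839532] [233.68163565 155.48513354]
{'tool_from_camera': array([[ 8.61733029e-04, -9.64946868e-01, -2.62443897e-01,
         6.53878897e+01],
       [ 9.99999602e-01,  8.92736031e-04,  1.10441836e-06,
        -4.55408588e-01],
       [ 2.33227418e-04, -2.62443793e-01,  9.64947253e-01,
        -1.41452909e+02],
       [ 0.00000000e+00,  0.00000000e+00,  0.00000000e+00,
         1.00000000e+00]]), 'vertical_fov': 60.76484510732177, 'cx': 277.4081626722625, 'cy': 212.27329483147253}
```

View pics/m1.png

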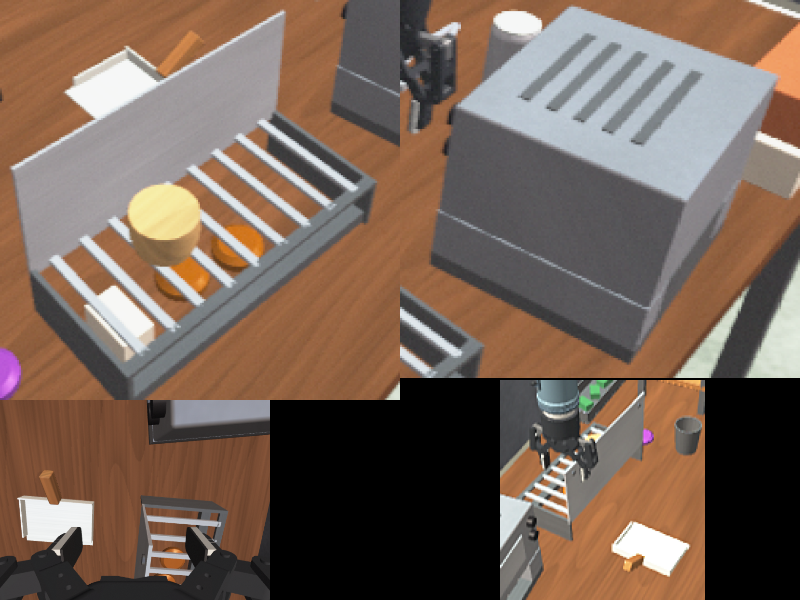

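```bash
python3 - <<'E'
from h import *
s=load("scene0");d=load("side0");w=load("w0")
np.set_printoptions(precision=1,suppress=True)
print("oven top",[onz(s,p,220)[:2] for p in[(366.5,169.5),(418.7,123.6),(509.6,154.6),(468.2,210)]])
print("shield top",[onz(s,p,220)[:2] for p in[(186.8,268.2),(328.6,186.3)]])
for n,c in(("s",s),("d",d),("w",w)):
    hsv=cv2.cvtColor(c["color"],cv2.COLOR_RGB2HSV)
    for nm,lo,hi,z in(("amber",(8,200,120),(16,255,255),11),("white",(0,0,190),(180,40,255),10),("wood handle",(8,120,120),(16,190,230),40)):
        m=cv2.inRange(hsv,lo,hi); k,l,st,ce=cv2.connectedComponentsWithStats(m)
        for i in range(1,k):
            if st[i,4]>60: print(n,nm,st[i],ce[i],onz(c,ce[i],z)[:2])
E
```

```text
oven top [array([689.7,  84.3]), array([668.8, 349.8]), array([897.8, 367.4]), array([918.4, 107.6])]
shield top [array([ 635.3, -378.7]), array([667.1, -23.5])]
s amber [ 25   0  59  47 859] [47.8 15.4] [-1536.7   368.9]
s amber [298 298  20  16 154] [309.2 303.9] [ 738.9 -156.4]
s amber [291 305  18  15 103] [298.6 313.2] [ 738.4 -190.8]
s amber [270 315  19  19 159] [280.  323.2] [ 727.2 -236.8]
s white [ 238    0   83   69 4051] [273.3  31.9] [-492.2 1032.7]
s white [361  25  18  51 470] [369.7  51. ] [   0.7 1158.4]
s white [489 116  33  12  72] [504.8 121.8] [722.  935.7]
s white [ 366  123  144   87 5499] [439.9 164. ] [683.5 534.9]
s white [500 179  25  14 105] [512.2 185.5] [889.1 579.1]
s white [ 186  186  143   83 1243] [242.1 224.9] [446.9 -78.5]
s white [  359   193   201   227 23077] [490.4 342.9] [1066.6   19.8]
s white [315 242  53  38 213] [341.2 261.2] [711.7  -5.2]
s white [303 250  51  39 230] [328.  268.5] [703.5 -45.6]
s white [291 258  52  41 246] [316.8 278.1] [703.5 -86.9]
s white [278 266  51  42 256] [303.4 286.8] [ 698.  -127.7]
s white [285 290  31  30 17
[... 4531 characters left out ...]
 28 1098] [340.4 269.3] [712.  -84.2]
w wood handle [315 294  10  23 133] [319.  304.8] [ 691.8 -123.9]
w wood handle [326 295  37  23 579] [340.8 304. ] [ 714.2 -123. ]
w wood handle [ 89 298  18  16 182] [ 95.9 304. ] [ 461.2 -123.5]
w wood handle [ 169  304   25   84 1258] [180.5 348.2] [ 545. -176.]
w wood handle [188 306   8  45 116] [191.4 325.6] [ 558.4 -148.5]
w wood handle [342 312  38  10 116] [363.  316.9] [ 738.1 -137.8]
w wood handle [159 328  12  47 277] [164.2 350.3] [ 527.3 -178.6]
w wood handle [315 330  25  22 282] [324.4 341.1] [ 698.8 -167. ]
w wood handle [335 365  20  12  85] [346.5 369.7] [ 724.2 -202.7]
w wood handle [478 406  14  14 116] [483.8 414. ] [ 882.8 -261.4]
```

Mosaic: the amber pair lies under the slats, at about scene (276,325) and (305,309). The brick is on their left and the block is on the deck above blank a. The scoop's pan opens towards −y with its handle towards +y. Now I'll measure the scoop from the wrist view to plan the first move.

```bash
python3 - <<'E'
from h import *
w=load("w0");np.set_printoptions(precision=1,suppress=True)
hsv=cv2.cvtColor(w["color"],cv2.COLOR_RGB2HSV)
m=cv2.inRange(hsv,(0,0,150),(180,60,255)); k,l,st,ce=cv2.connectedComponentsWithStats(m)
i=l[249,116]; c=max(cv2.findContours((l==i).astype(np.uint8),0,1)[0],key=cv2.contourArea)
ap=cv2.approxPolyDP(c,4,True)[:,0]; print(ap)
for p in ap: print(p,onz(w,p,2.5)[:2],onz(w,p,20)[:2])
d=load("side0");s=load("scene0")
print("pad",onz(d,(355,188),22)[:2],"mug",onz(d,(318,138),0)[:2],"can",onz(d,(193,333),0)[:2],"paddle",onz(d,(302,322),14)[:2],"jacks",onz(d,(238,342),10)[:2])
cv2.imwrite("pics/w0c.png",cv2.resize(w["color"][120:420,20:480],(800,522),interpolation=2)[:,:,::-1])
E
```

```text
[[ 36 206]
 [ 47 289]
 [ 42 210]
 [ 50 209]
 [ 56 294]
 [109 298]
 [146 268]
 [157 268]
 [148 266]
 [166 266]
 [172 303]
 [192 304]
 [194 213]
 [127 208]
 [120 220]
 [104 219]
 [ 96 205]
 [ 49 201]]
[ 36 206] [391.5 -28.6] [403.7 -24.1]
[ 47 289] [ 386.9 -125.9] [ 399.3 -116.8]
[ 42 210] [397.1 -33. ] [409.1 -28.3]
[ 50 209] [405.9 -31.8] [417.4 -27.2]
[ 56 294] [ 396.1 -132.1] [ 408.1 -122.8]
[109 298] [ 456.  -137.1] [ 465.2 -127.5]
[146 268] [501.9 -99.8] [508.9 -92. ]
[157 268] [514.2 -99.8] [520.6 -92. ]
[148 266] [504.4 -97.4] [511.2 -89.7]
[166 266] [524.5 -97.4] [530.4 -89.7]
[172 303] [ 527.7 -143.3] [ 533.4 -133.4]
[192 304] [ 550.6 -144.5] [ 555.2 -134.6]
[194 213] [559.4 -36.1] [563.7 -31.3]
[127 208] [488.3 -30.6] [495.9 -26.1]
[120 220] [479.3 -44. ] [487.3 -38.8]
[104 219] [462.2 -42.9] [471.  -37.8]
[ 96 205] [455.6 -27.4] [464.8 -23. ]
[ 49 201] [406.3 -23.1] [417.8 -18.9]
pad [ 294.4 -234.8] mug [ 526.3 -470.6] can [535.4 474.5] paddle [272.1 321.8] jacks [407.5 447.2]
```

View pics/w0c.png

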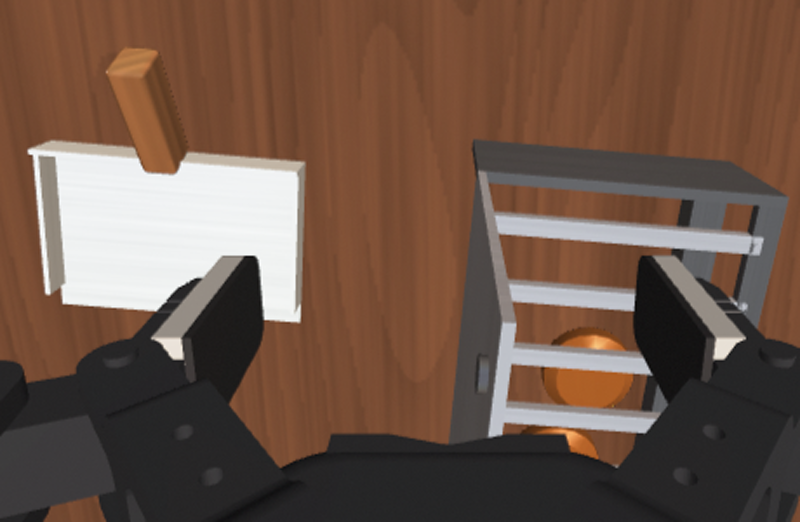

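```bash
python3 - <<'E'
from h import *
w=load("w0");np.set_printoptions(precision=1,suppress=True)
print(onz(w,(96.5,150),64)[:2], "blank b top", onz(w,(20+588*.575,120+372*.575),20))
E
python3 -m handwheel '5 -40 20 2 100; 10 -80 50 4.6 100; 16 -120 80 4.6 100; 22 -163 100 4.6 100; 22 -163 100 4.6 100; 22 -163 100 4.6 100; 22 -163 100 4.6 100'
python3 - <<'E'
from h import *
w=snap("wrist","w1"); cv2.imwrite("pics/w1.png",w["color"][:,:,::-1]); print(w["pos"],w["rot"])
E
```

```text
[494.6  36.3] blank b top [ 739.3 -171.6   20. ]
time: 0.73
eef_pos: [485.4, 22.1, 130.7]
eef_rot: [-0.001, 0.735, 0.678, -0.001]
ft_force: [1.4, -0.6, 0.6]
finger_gap: 85.3
[485.39659711  22.11593376 130.70014847] [-6.76984041e-04  7.34632095e-01  6.78464723e-01 -9.19729010e-04]
```

View pics/w1.png

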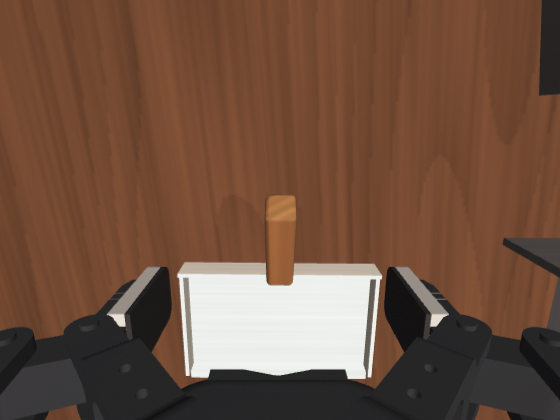

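Handle end face is at (281,196–219), centred between the fingers, and the rear wall top runs (180,265)–(380,266), square to the tool. Computing the handle end and rear wall positions.

```bash
python3 - <<'E'
from h import *
w=load("w1");np.set_printoptions(precision=1,suppress=True)
Rt=q2R(w["rot"])
f=lambda p,z:(Rt.T@(onz(w,p,z)-w["pos"]))
print("end top",f((281,219),64.5),"end low",f((281,196),44),"rear wall",f((180,264),22.5),f((380,265),22.5))
E
```

```text
end top [ 4.7  1.8 66.2] end low [14.3  2.  86.7] rear wall [-43.  -73.6 108.4] [-43.5  76.8 108. ]
```

```bash
python3 -m handwheel '0 2 35 0 100; 0 2 70 0 100; 0 2 95 0 100; 0 2 102 0 100; 0 2 102 0 0; 0 2 102 0 0; 0 2 102 0 0; 0 2 102 0 0'
python3 -m handwheel '0 0 0 0 0; 0 0 0 0 0; 0 0 0 0 0; 0 0 -3 0 0; 0 0 -8 0 0; 0 0 -14 0 0; 0 0 -20 0 0; 0 0 -25 0 0'
python3 -m handwheel '0 0 -3 0 0; 0 0 -5 0 0;0 0 -5 0 0'
python3 - <<'E'
from h import *
w=snap("wrist","w2"); a=snap("scene","s2");b=snap("side","d2")
M=np.zeros((600,800,3),np.uint8); M[:300,:400]=cv2.resize(w["color"],(400,300)); M[:300,400:]=cv2.resize(a["color"][120:270,180:380],(400,300)); M[300:,:]=cv2.resize(b["color"][120:255,210:390],(800,600))[:300]
M[300:,:]=cv2.resize(b["color"][130:250,210:530],(800,300)); cv2.imwrite("pics/m2.png",M[:,:,::-1]); print(w["pos"])
E
```

```text
time: 1.45
eef_pos: [490.6, 21.9, 30.9]
eef_rot: [0.001, 0.735, 0.678, 0.001]
ft_force: [0.2, -0.1, 0.1]
finger_gap: 38.8
time: 2.12
eef_pos: [489.1, 21.8, 55.1]
eef_rot: [0.0, 0.735, 0.678, 0.0]
ft_force: [-0.3, -0.1, -3.4]
finger_gap: 19.1
time: 2.37
eef_pos: [489.2, 21.8, 59.8]
eef_rot: [0.0, 0.735, 0.678, 0.0]
ft_force: [-0.5, -0.5, -2.4]
finger_gap: 19.3
[489.24723581  21.84078995  59.76768862]
```

View pics/m2.png

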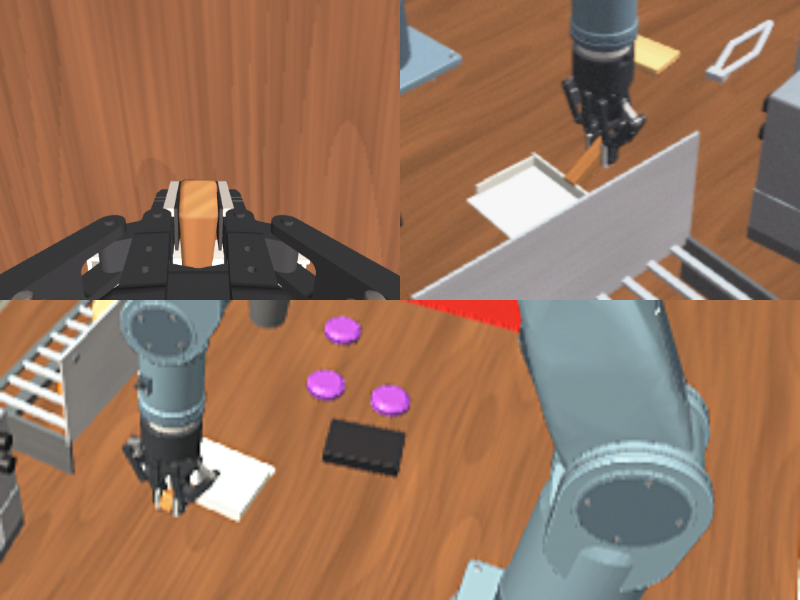

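Scoop held and lifted: force is −2.4 N (its weight), gap 19, handle between the pads. Now the blanks' positions, from colour in the scene view.

```bash
python3 - <<'E'
from h import *
s=load("s2");np.set_printoptions(precision=1,suppress=True)
hsv=cv2.cvtColor(s["color"],cv2.COLOR_RGB2HSV)
m=cv2.inRange(hsv,(5,170,90),(17,255,255)); m[:285]=0;m[350:]=0;m[:,:255]=0;m[:,330:]=0
th=np.radians(-5.1); o=np.array([647,-201.]);Rk=np.array([[np.cos(th),np.sin(th)],[-np.sin(th),np.cos(th)]])
ys,xs=np.nonzero(m); P=np.array([Rk@(onz(s,p,14)[:2]-o) for p in zip(xs,ys)])
print(len(P)); 
h,e=np.histogram(P[:,1],bins=np.arange(-100,80,6)); print([(int(a),int(b),round(float(P[(P[:,1]>=a)&(P[:,1]<a+6),0].mean()),0) if b else 0) for a,b in zip(e,h)])
v=cv2.resize(s["color"][280:370,220:340],(800,600),interpolation=2); cv2.imwrite("pics/s2c.png",v[:,:,::-1])
for z in(0,22):print(z,[proj(s,np.r_[o+Rk.T@np.array(q),z]) for q in((135,0),(135,-100),(85,0))])
E
```

```text
649
[(-100, 0, 0), (-94, 0, 0), (-88, 0, 0), (-82, 0, 0), (-76, 1, 87.0), (-70, 34, 82.0), (-64, 51, 83.0), (-58, 4, 64.0), (-52, 0, 0), (-46, 9, 85.0), (-40, 56, 87.0), (-34, 51, 89.0), (-28, 45, 87.0), (-22, 40, 84.0), (-16, 0, 0), (-10, 0, 0), (-4, 2, 95.0), (2, 33, 95.0), (8, 47, 94.0), (14, 56, 93.0), (20, 43, 92.0), (26, 0, 0), (32, 0, 0), (38, 29, 89.0), (44, 57, 91.0), (50, 49, 91.0), (56, 36, 90.0), (62, 6, 90.0), (68, 0, 0)]
0 [array([307.1, 334.5]), array([270.7, 363.4]), array([290.5, 319.6])]
22 [array([307.6, 328.1]), array([270.7, 357. ]), array([290.8, 313.1])]
```

View pics/s2c.png

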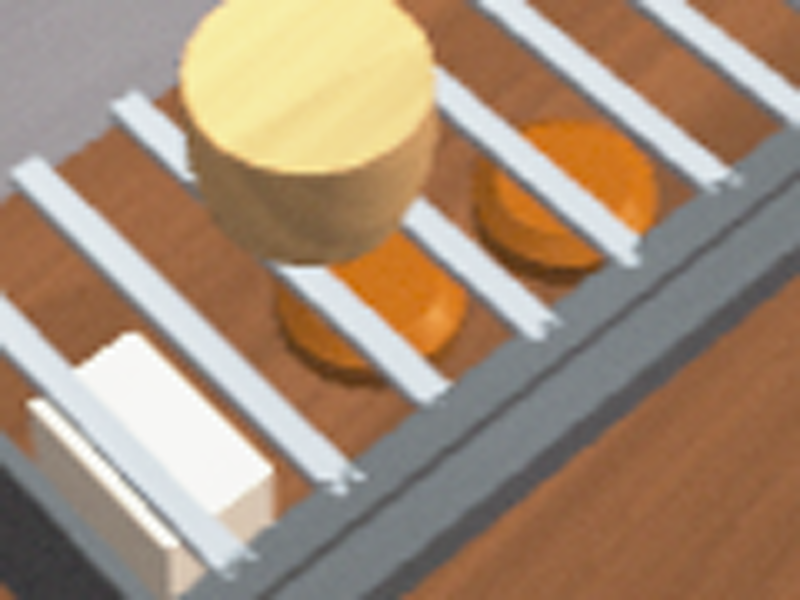

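```bash
python3 - <<'E'
from h import *
s=load("s2");w=load("w0");np.set_printoptions(precision=1,suppress=True)
th=np.radians(-5.1); o=np.array([647,-201.]);Rk=np.array([[np.cos(th),np.sin(th)],[-np.sin(th),np.cos(th)]])
for n,p,z in(("a",(275.8,324.7),11),("b",(305.1,309.7),11),("brick top corner",(220+273/6.667,280+470/6.667),36),("kerb?",(220+30/6.667,280+405/6.667),36)):
    q=onz(s,p,z)[:2];print(n,q,Rk@(q-o))
q=onz(w,(20+588*.575,120+372*.575),20)[:2];print("b wrist",q,Rk@(q-o))
# shield in wrist view: top far corner (crop px) , rack end
for n,p,z in (("shield top left end",(20+484*.575,120+172*.575),220),("shield top at",(20+508*.575,120+320*.575),220),("shield bottom-left outer",(20+474*.575,120+142*.575),64)):
    q=onz(w,p,z)[:2];print(n,q)
# scene: rack back lower corners
E
```

```text
a [ 723.3 -245.6] [ 80.  -37.6]
b [ 742.5 -174.4] [92.8 35. ]
brick top corner [ 755.6 -321.8] [ 118.9 -110.7]
kerb? [ 688.9 -355.1] [  55.4 -149.8]
b wrist [ 739.3 -171.6] [89.3 37.5]
shield top left end [658.2  21. ]
shield top at [665.4 -20.8]
shield bottom-left outer [662.1  -8.6]
```

```bash
python3 -m handwheel '-1 -8 0 -3 0; -2 -18 0 -8 0; -3 -28 0 -14 0; -4 -38 0 -20 0; -4 -46 0 -26 0; -4 -49 0 -32 0; -4 -49 0 -39 0; -4 -49 0 -45 0'
python3 -m handwheel '-10 -8 0 -5 0; -30 -23 0 -11 0; -56 -43 0 -17 0; -85 -65 0 -23 0; -113 -87 0 -29 0; -140 -108 0 -35 0; -158 -122 0 -41 0; -165 -127 0 -44.5 0'
python3 -m handwheel '0 0 0 0 0; 0 0 0 0 0;0 0 0 0 0;0 0 0 0 0'
python3 - <<'E'
from h import *
a=snap("scene","s3");b=snap("side","d3")
M=np.zeros((600,800,3),np.uint8); M[:,:440]=cv2.resize(a["color"][170:390,170:331],(440,600),interpolation=2);M[:400,440:]=cv2.resize(b["color"][100:260,210:354],(360,400),interpolation=2); cv2.imwrite("pics/m3.png",M[:,:,::-1]); print(a["pos"],a["rot"])
np.set_printoptions(precision=1,suppress=True)
print(R.from_matrix(q2R(a["rot"])).apply([1,0,0]))
E
```

```text
time: 3.18
eef_pos: [439.3, 21.7, 59.1]
eef_rot: [-0.0, 0.417, 0.909, -0.0]
ft_force: [-0.3, 0.0, -2.0]
finger_gap: 19.2
time: 3.85
eef_pos: [449.0, -191.4, 58.8]
eef_rot: [-0.001, 0.045, 0.999, -0.001]
ft_force: [-0.1, 0.3, -3.1]
finger_gap: 18.8
time: 4.18
eef_pos: [450.0, -184.5, 59.2]
eef_rot: [-0.0, 0.044, 0.999, 0.0]
ft_force: [-0.6, 0.5, -1.2]
finger_gap: 19.4
[ 450.02752498 -184.50942349   59.20855413] [-2.33915642e-04  4.38698628e-02  9.99037178e-01  3.12505567e-04]
[-1.   0.1  0. ]
```

View pics/m3.png

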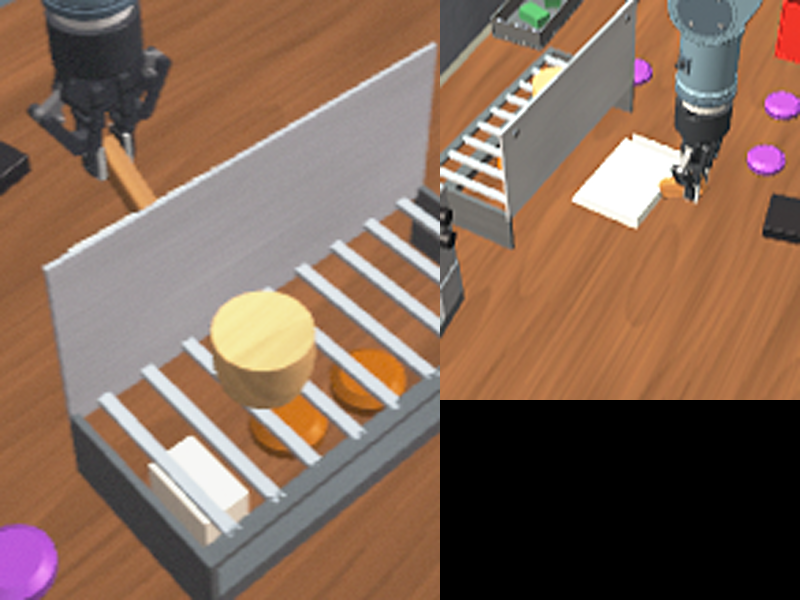

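```bash
python3 - <<'E'
from h import *
d=load("d3");np.set_printoptions(precision=1,suppress=True)
th=np.radians(-5.1); o=np.array([647,-201.]);Rk=np.array([[np.cos(th),np.sin(th)],[-np.sin(th),np.cos(th)]])
hsv=cv2.cvtColor(d["color"],cv2.COLOR_RGB2HSV);m=cv2.inRange(hsv,(0,0,185),(180,45,255));m[:,:255]=0;m[:150]=0;m[200:]=0;m[:,320:]=0
c=max(cv2.findContours(m,0,1)[0],key=cv2.contourArea);ap=cv2.approxPolyDP(c,2.,True)[:,0]
for p in ap: print(p,*[Rk@(onz(d,p,z)[:2]-o) for z in(22,32,48)])
print("hand",Rk@(d["pos"][:2]-o), "shield top near/left corner", Rk@(onz(d,(210+62/2.5,100+128/2.5),220)[:2]-o), "far", Rk@(onz(d,(210+194/2.5,100+0/2.5),220)[:2]-o), "bottom", Rk@(onz(d,(210+72/2.5,100+246/2.5),0)[:2]-o))
E
```

```text
[309 159] [-132.9 -120.4] [-137.4 -110.1] [-144.5  -93.5]
[306 162] [-130.7  -99.1] [-135.2  -89. ] [-142.4  -72.8]
[289 154] [ -51.7 -106.6] [-56.9 -96.4] [-65.3 -80.1]
[284 155] [-37.6 -91.5] [-43.  -81.4] [-51.6 -65.4]
[263 180] [-38.6  69.1] [-43.9  77.6] [-52.5  91.2]
[288 190] [-143.    67.1] [-147.4   75.6] [-154.4   89.2]
[297 176] [-137.1  -13.3] [-141.5   -4. ] [-148.6   10.9]
[296 173] [-126.3  -25.6] [-130.8  -16.2] [-138.    -1.1]
[302 170] [-138.2  -51.5] [-142.6  -41.9] [-149.6  -26.4]
[303 165] [-128.6  -78.1] [-133.1  -68.2] [-140.3  -52.3]
[306 168] [-146.2  -69. ] [-150.5  -59.2] [-157.4  -43.5]
hand [-197.6   -1.2] shield top near/left corner [  1.3 171.5] far [  -6.3 -165.4] bottom [ -0.2 175.3]
```

Front edge reads at rack x≈−43, y −81…78, so it is centred and square; the length of 159 (true 156) checks out. Lowering and entering slowly.

```bash
python3 -m handwheel '0 0 8 0 0; 0 0 17 0 0; 0 0 25 0 0; 0 0 29 0 0; 0 0 31 0 0; 0 0 31 0 0; 0 0 31 0 0'
python3 -m handwheel '-8 0 0 0 0; -20 0 0 0 0; -34 0 0 0 0; -48 0 0 0 0; -62 0 0 0 0; -76 0 0 0 0; -88 0 0 0 0; -97 0 0 0 0'
python3 -m handwheel '-5 0 0 0 0; -10 0 0 0 0; -15 0 0 0 0; -20 0 0 0 0; -25 0 0 0 0; -30 0 0 0 0; -35 0 0 0 0; -40 0 0 0 0'
python3 -m handwheel '0 0 0 0 0; -3 0 0 0 0; -6 0 0 0 0; -8 0 0 0 0; -8 0 0 0 0'
python3 - <<'E'
from h import *
a=snap("scene","s4");th=np.radians(-5.1); o=np.array([647,-201.]);Rk=np.array([[np.cos(th),np.sin(th)],[-np.sin(th),np.cos(th)]])
print("hand rack",Rk@(a["pos"][:2]-o))
cv2.imwrite("pics/s4.png",cv2.resize(a["color"][240:375,190:370],(800,600),interpolation=2)[:,:,::-1])
E
```

```text
time: 4.87
eef_pos: [448.9, -186.3, 27.8]
eef_rot: [-0.001, 0.045, 0.999, -0.0]
ft_force: [-2.5, -0.4, 2.6]
finger_gap: 19.1
time: 5.53
eef_pos: [546.6, -194.7, 27.8]
eef_rot: [-0.001, 0.045, 0.999, -0.0]
ft_force: [-7.1, 1.6, 7.5]
finger_gap: 18.9
time: 6.2
eef_pos: [572.0, -197.8, 26.1]
eef_rot: [-0.015, 0.045, 0.999, -0.0]
ft_force: [-13.0, 1.0, 5.6]
finger_gap: 19.0
time: 6.62
eef_pos: [594.5, -199.0, 27.7]
eef_rot: [-0.001, 0.044, 0.999, 0.0]
ft_force: [-3.2, -0.7, -2.7]
finger_gap: 19.3
hand rack [-52.50918627  -2.65786047]
```

View pics/s4.png

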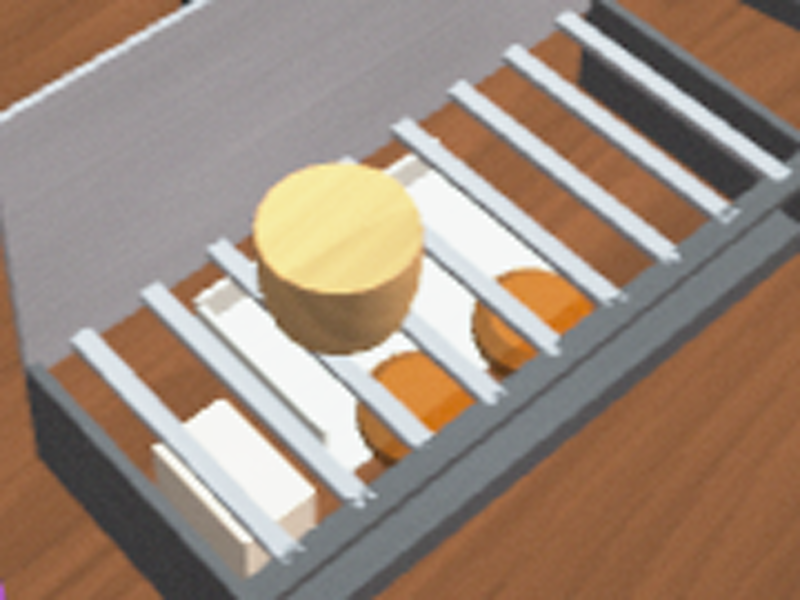

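```bash
python3 - <<'E'
from h import *
s=load("s4");np.set_printoptions(precision=1,suppress=True);th=np.radians(-5.1); o=np.array([647,-201.]);Rk=np.array([[np.cos(th),np.sin(th)],[-np.sin(th),np.cos(th)]])
g=lambda p,z:Rk@(onz(s,(190+p[0]/4.444,240+p[1]/4.444),z)[:2]-o)
print("wall end",g((325,437),18.5),"rear right corner top",g((197,298),22.5),"rear left top",g((435,145),22.5),"front white",g((352,485),2.5),g((360,465),2.5))
for n,p in(("a",(418,412)),("b",(532,330))):
    print(n,g(p,11),g(p,16))
E
```

```text
wall end [ 91.7 -82.1] rear right corner top [ -5.4 -79.3] rear left top [-2.  72.4] front white [110.4 -82.3] [105.  -72.8]
a [105.8 -38.1] [108.4 -40.5]
b [107.8  34. ] [110.3  31. ]
```

```bash
python3 -m handwheel '-2 0 0 0 0; -4 0 0 0 0; -6 0 0 0 0; -8 0 0 0 0; -8 0 0 0 0; -8 0 0 0 0'
python3 -m handwheel '-2 0 0 0 0; -3 0 0 0 0; -3 0 0 0 0'

```

```text
time: 7.17
eef_pos: [601.5, -199.8, 27.8]
eef_rot: [-0.001, 0.045, 0.999, 0.0]
ft_force: [-6.4, 0.7, -2.3]
finger_gap: 19.0
time: 7.42
eef_pos: [605.9, -200.0, 28.1]
eef_rot: [0.0, 0.044, 0.999, 0.0]
ft_force: [-1.9, 0.5, -5.4]
finger_gap: 19.1
```

```bash
python3 -m handwheel '-2 0 0 0 0; -2 0 0 0 0'
python3 -m handwheel '1 0 0 0 0; 3 0 0 0 0; 6 0 0 0 0; 10 0 0 0 0; 14 0 0 0 0; 18 0 0 0 0; 21 0 0 0 0; 22 0 0 0 0'
python3 -m handwheel '1 0 0 0 0; 4 0 0 0 0; 9 0 0 0 0; 16 0 0 0 0; 24 0 0 0 0; 32 0 0 0 0; 40 0 0 0 0; 48 0 0 0 0'
python3 -m handwheel '8 0 0 0 0; 16 0 0 0 0; 24 0 0 0 0; 32 0 0 0 0; 40 0 0 0 0; 48 0 0 0 0; 55 0 0 0 0; 60 0 0 0 0'
python3 -m handwheel '4 0 0 0 0; 8 0 0 0 0; 12 0 0 0 0; 16 0 0 0 0; 19 0 0 0 0; 21 0 0 0 0; 22 0 0 0 0; 22 0 0 0 0'
python3 - <<'E'
from h import *
b=snap("side","d5");a=snap("scene","s5");th=np.radians(-5.1); o=np.array([647,-201.]);Rk=np.array([[np.cos(th),np.sin(th)],[-np.sin(th),np.cos(th)]])
np.set_printoptions(precision=1,suppress=True)
hr=Rk@(b["pos"][:2]-o);print("hand rack",hr)
for n,c in(("side",b),("scene",a)):
    hsv=cv2.cvtColor(c["color"],cv2.COLOR_RGB2HSV);m=cv2.inRange(hsv,(5,170,90),(17,255,255));k,l,st,ce=cv2.connectedComponentsWithStats(m)
    for i in range(1,k):
        q=onz(c,ce[i],13)[:2]
        if st[i,4]>40 and 300<q[0]<900 and -400<q[1]<0: print(n,st[i],ce[i],Rk@(q-o)-hr)
M=cv2.resize(b["color"][110:240,220:380],(800,600)[:1]+(600,),interpolation=2);cv2.imwrite("pics/d5.png",M[:,:,::-1])
E
```

```text
time: 7.58
eef_pos: [607.8, -200.2, 28.2]
eef_rot: [0.0, 0.044, 0.999, 0.0]
ft_force: [-1.8, 0.3, -6.7]
finger_gap: 19.5
time: 8.25
eef_pos: [584.7, -198.4, 28.3]
eef_rot: [-0.0, 0.045, 0.999, -0.0]
ft_force: [-0.5, 0.6, -6.5]
finger_gap: 19.4
time: 8.92
eef_pos: [536.6, -194.0, 28.3]
eef_rot: [-0.0, 0.045, 0.999, -0.0]
ft_force: [0.1, 0.3, -6.4]
finger_gap: 19.0
time: 9.58
eef_pos: [476.8, -188.6, 28.2]
eef_rot: [-0.0, 0.045, 0.999, -0.0]
ft_force: [0.5, -0.1, -6.6]
finger_gap: 18.9
time: 10.25
eef_pos: [455.8, -186.7, 28.3]
eef_rot: [-0.0, 0.044, 0.999, -0.0]
ft_force: [-0.1, 0.9, -4.7]
finger_gap: 18.9
hand rack [-191.7   -2.8]
side [263 160  25  23 253] [274.9 170.6] [145.1  -2. ]
```

View pics/d5.png

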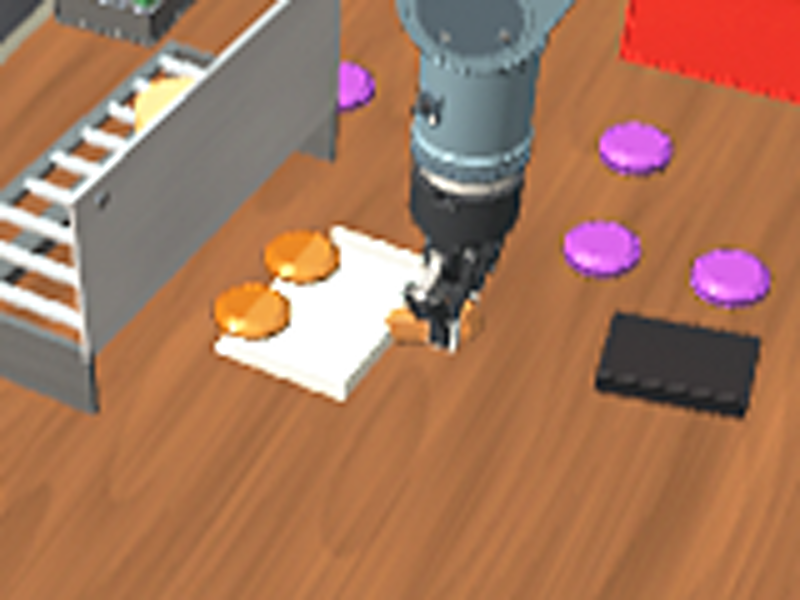

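Both blanks lie flat on the scoop, at about pan x≈41 and near the front, drawn clear of the shield; force −6.5 N matches the loaded weight. Next, measuring the oven slot from the side view.

```bash
python3 - <<'E'
from h import *
d=load("d5");np.set_printoptions(precision=1,suppress=True)
M=cv2.resize(d["color"][165:285,85:245],(800,600),interpolation=2)
M=np.clip(M.astype(float)*1.5,0,255).astype(np.uint8)
cv2.imwrite("pics/ov.png",M[:,:,::-1])
o=np.array([679,217.]);th=np.radians(4.8);x=np.array([np.cos(th),np.sin(th)]);y=np.array([-np.sin(th),np.cos(th)])
P=lambda a,b,z:(proj(d,np.r_[o+a*x+b*y,z])-[85,165])*5
for b in(135,81,-81,-135):print(b,[P(0,b,z) for z in(0,20,80,220)])
E
```

```text
135 [array([466.2, 576.5]), array([460.3, 559.2]), array([441.9, 504.6]), array([392.8, 359.2])]
81 [array([508.8, 506.1]), array([503.7, 488.4]), array([487.4, 432.7]), array([444.2, 284.9])]
-81 [array([624.2, 316. ]), array([620.7, 297.5]), array([609.8, 239.5]), array([581.,  87.])]
-135 [array([658.9, 258.7]), array([655.9, 240.1]), array([646.4, 181.6]), array([621.6,  28.3])]
```

View pics/ov.png

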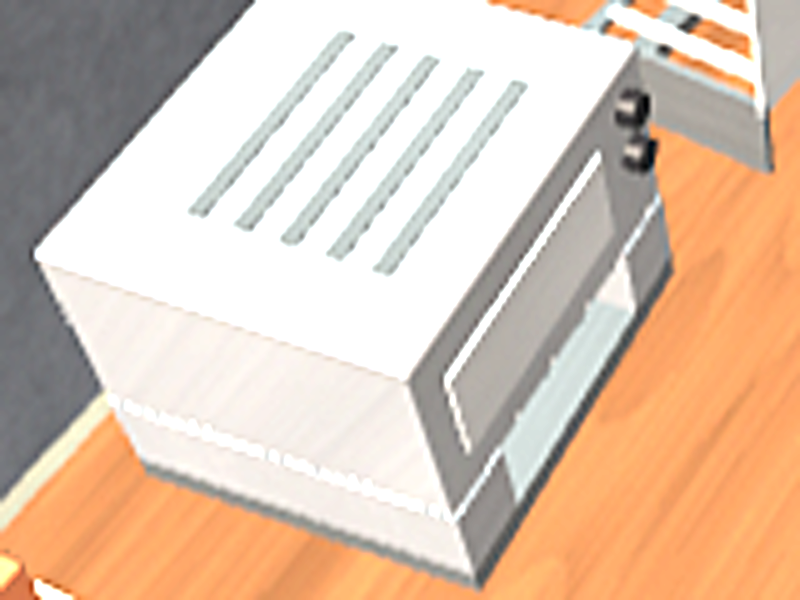

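The side view shows the slot's floor front corners at about crop (515,500) and (636,315), base corners (482,588) and (671,268), and top corners (410,382) and (637,48). Casting these onto their heights, along with the scene view's corners.

```bash
python3 - <<'E'
from h import *
d=load("d5");s=load("s5");np.set_printoptions(precision=1,suppress=True)
g=lambda p,z:onz(d,(85+p[0]/5-.4,165+p[1]/5-.4),z)[:2]
def rep(n,l,r):
    v=r-l; print(n,"left",l,"right",r,"mid",(l+r)/2,"len",np.hypot(*v),"heading",np.degrees(np.arctan2(v[1],v[0]))+90)
rep("slot floor z20",g((515.5,501),20),g((636,316),20))
rep("base z0",g((482,588),0),g((671,268),0))
rep("top z220",g((410,382),220),g((637,48),220))
rep("scene top",onz(s,(418.7,123.6),220)[:2],onz(s,(366.5,169.5),220)[:2])
# subpixel: front top edge from scene & side by Canny lines
for n,c,roi in(("scene",s,(360,118,425,175)),("side",d,(160,170,215,245))):
    gch=cv2.cvtColor(c["color"],cv2.COLOR_RGB2GRAY); x0,y0,x1,y1=roi
    lsd=cv2.createLineSegmentDetector().detect(gch[y0:y1,x0:x1])[0][:,0]
    for L in sorted(lsd,key=lambda L:-np.hypot(L[2]-L[0],L[3]-L[1]))[:4]:
        p=L[:2]+[x0,y0];q=L[2:]+[x0,y0];P=onz(c,p,220)[:2];Q=onz(c,q,220)[:2];v=Q-P
        print(n,p,q,P,Q,np.hypot(*v),np.degrees(np.arctan2(v[1],v[0])))
E
```

```text
slot floor z20 left [662.4 301.6] right [670.4 144.6] mid [666.4 223.1] len 157.24031267883657 heading 2.9121233030323594
base z0 left [656.3 353.5] right [680.6  85.2] mid [668.5 219.3] len 269.43224632119154 heading 5.176234177110189
top z220 left [652.5 359.4] right [674.9  92.3] mid [663.7 225.9] len 267.98362995338374 heading 4.79333840722758
scene top left [668.8 349.8] right [689.7  84.3] mid [679.3 217. ] len 266.3373429770913 heading 4.498842224046371
scene [398.6 137.7] [366.3 165.6] [668.6 252.8] [680.5  96.7] 156.56991632922302 -85.6538847141802
scene [392.9 162.2] [422.8 134.6] [716.9 150.1] [704.3 307.6] 157.99984791072683 94.55610949768229
scene [423.5 140.3] [396.7 165.9] [719.4 284.6] [731.1 143.2] 141.7962923104779 -85.27846872797893
scene [405.2 167. ] [424.1 148.3] [747.3 152.9] [738.6 252.7] 100.16807674802706 94.95998733147731
side [165.3 240.4] [210.8 174.5] [656.8 359.2] [677.5  95. ] 265.01913183733814 -85.51508735985956
side [202.9 195.1] [172.7 239.9] [653.9 178.2] [640.2 349.6] 172.02562318597367 94.56740902566102
side [175.3 240.4] [205.  196.5] [632.9 348.1] [645.3 180.3] 168.2228807641816 -85.76802469628952
side [189.9 182.6] [162.6 220.2] [715.8 151.3] [703.7 305.7] 154.85834117739157 94.4895125737519
```

```bash
python3 - <<'E'
from h import *
d=load("d5");s=load("s5");np.set_printoptions(precision=1,suppress=True)
def tri(ps,pd):
    (e1,d1),(e2,d2)=ray(s,ps),ray(d,pd); d1/=np.linalg.norm(d1);d2/=np.linalg.norm(d2)
    t=np.linalg.lstsq(np.c_[d1,-d2],e2-e1,rcond=None)[0]; a=e1+t[0]*d1;b=e2+t[1]*d2; return (a+b)/2,np.linalg.norm(a-b)
k=lambda x,y:(85+x/5-.4,165+y/5-.4); m=lambda x,y:(340+(x-400)/2.222-.3,120+y/2.222-.3)
print("top right-front",tri(m(459,110),k(637,48)))
print("top left-front",tri(m(575,8),k(410,382)))
print("bottom right-front",tri(m(432,264),k(671,268)))
# lines: refine top front edge intersection w/ LSD ends
print("scene-only bottom right z0",onz(s,m(432,264),0))
print("top left-back",tri(m(777,77),k(36,256)))
E
```

```text
top right-front (array([681.7,  89.5, 214.5]), np.float64(7.532806087347452))
top left-front (array([660.2, 357.7, 213.8]), np.float64(8.162699367848749))
bottom right-front (array([681.6,  87.1,   1.4]), np.float64(3.9515288722575357))
scene-only bottom right z0 [682.5  89.6   0. ]
top left-back (array([894.6, 374.1, 215.7]), np.float64(2.452797962795203))
```

Oven fused estimate: origin ≈(671,223), heading 4.5° (views differ by 4–8 mm, so I'll check again in front of the slot). Lifting and carrying gently across.

```bash
python3 -m handwheel '0 0 -2 0 0; 0 0 -5 0 0; 0 0 -9 0 0; 0 0 -13 0 0; 0 0 -17 0 0; 0 0 -21 0 0; 0 0 -24 0 0; 0 0 -25 0 0' | tail -4
python3 -m handwheel '0 1 0 0 0; 0 3 0 0 0; 0.6 6 0 0 0; 1 10 0 0 0; 1.5 15 0 0 0; 2 21 0 0 0; 3 28 0 0 0; 3.6 36 0 0 0' | tail -4
python3 -m handwheel '1 9.5 0 0 0; 2 20 0 0 0; 3 31.5 0 0 0; 4.4 44 0 0 0; 5.7 57 0 0 0; 7 70 0 0 0; 8 83 0 0 0; 9.6 96 0 0 0' | tail -4
python3 -m handwheel '1.3 13 0 0 0; 2.6 26 0 0 0; 3.9 39 0 0 0; 5.2 52 0 0 0; 6.5 65 0 0 0; 7.8 78 0 0 0; 9.1 91 0 0 0; 10.4 104 0 0 0' | tail -4
python3 -m handwheel '1.3 13 0 0 0; 2.6 26 0 0 0; 3.9 39 0 0 0; 5.2 52 0 0 0; 6.5 65 0 0 0; 7.8 78 0 0 0; 9.1 91 0 0 0; 10.4 104 0 0 0' | tail -4
python3 -m handwheel '1.2 12.5 0 0 0; 2.3 23.5 0 0 0; 3.3 33 0 0 0; 4.1 41 0 0 0; 4.7 47.5 0 0 0; 5.2 52 0 0 0; 5.4 54.5 0 0 0; 5.5 55 0 0 0' | tail -4
python3 -m handwheel '0 0 0 -0.5 0; 0 0 0 -1.5 0; 0 0 0 -3 0; 0 0 0 -4.8 0; 0 0 0 -6.5 0; 0 0 0 -8 0; 0 0 0 -9.1 0; 0 0 0 -9.5 0'
cat > chk.py <<'E'
from h import *
import sys
np.set_printoptions(precision=1,suppress=True)
t=sys.argv[1]; zt=float(sys.argv[2])
b=snap("side","d"+t);a=snap("scene","s"+t)
o=np.array([671,223.]);th=np.radians(4.5);Ro=np.array([[np.cos(th),np.sin(th)],[-np.sin(th),np.cos(th)]])
x=q2R(b["rot"])[:,0]; print("pos",b["pos"],"scoop heading",np.degrees(np.arctan2(-x[1],-x[0])),"hand oven",Ro@(b["pos"][:2]-o))
for n,c in(("side",b),("scene",a)):
    hsv=cv2.cvtColor(c["color"],cv2.COLOR_RGB2HSV);m=cv2.inRange(hsv,(5,170,90),(17,255,255));k,l,st,ce=cv2.connectedComponentsWithStats(m)
    for i in range(1,k):
        q=onz(c,ce[i],zt+13)[:2]
        if st[i,4]>40 and 300<q[0]<900 and -400<q[1]<350: print(n,st[i],"oven",Ro@(q-o))
    m=cv2.inRange(hsv,(0,0,170),(180,45,255));k,l,st,ce=cv2.connectedComponentsWithStats(m)
    for i in range(1,k):
        q=onz(c,ce[i],zt)[:2]
        if st[i,4]>300 and 450<q[0]<680 and 100<q[1]<300:
            cn=max(cv2.findContours((l==i).astype(np.uint8),0,1)[0],key=cv2.contourArea)
            for p in cv2.approxPolyDP(cn,2,True)[:,0]: print(n,"white",p,Ro@(onz(c,p,zt+2.5)[:2]-o),Ro@(onz(c,p,zt+20)[:2]-o))
E
python3 chk.py 6 25
```

```text
eef_pos: [456.4, -186.9, 54.0]
eef_rot: [0.0, 0.045, 0.999, -0.0]
ft_force: [0.6, 0.5, -5.6]
finger_gap: 18.6
eef_pos: [455.5, -149.7, 53.2]
eef_rot: [-0.0, 0.044, 0.999, 0.0]
ft_force: [-0.4, 0.6, -5.7]
finger_gap: 19.0
eef_pos: [454.7, -52.4, 53.4]
eef_rot: [0.0, 0.044, 0.999, 0.0]
ft_force: [0.3, 0.1, -5.6]
finger_gap: 19.1
eef_pos: [453.2, 52.2, 53.4]
eef_rot: [0.0, 0.044, 0.999, 0.0]
ft_force: [-0.3, -0.4, -5.2]
finger_gap: 19.4
eef_pos: [451.8, 156.7, 53.3]
eef_rot: [0.0, 0.044, 0.999, 0.0]
ft_force: [-0.2, -0.2, -6.4]
finger_gap: 19.2
eef_pos: [451.8, 210.5, 53.3]
eef_rot: [0.0, 0.044, 0.999, 0.0]
ft_force: [0.6, -0.4, -5.3]
finger_gap: 18.9
time: 15.02
eef_pos: [451.8, 210.2, 53.3]
eef_rot: [-0.0, -0.039, 0.999, 0.0]
ft_force: [0.0, -0.7, -6.5]
finger_gap: 19.0
pos [451.8 210.2  53.3] scoop heading 4.493582494939662 hand oven [-219.5    4.4]
side [215 233  19  16 209] oven [-74.7 -34.6]
side [204 251  20  17 232] oven [-74.7  41. ]
side white [231 231] [-75.1 -83.4] [-82.  -71.5]
side white [234 244] [-106.1  -39. ] [-112.5  -27.9]
side white [229 249] [-99.3 -15.6] [-105.9  
[... 861 characters left out ...]
.5  -48.8] [-175.9  -68.5]
scene white [317 192] [-164.   -64.5] [-151.9  -83.8]
scene white [186 268] [-234.2 -488.3] [-220.6 -498.2]
scene white [327 187] [-155.3  -27.8] [-143.4  -47.9]
scene white [328 195] [-132.8  -56.4] [-121.4  -76. ]
scene white [340 200] [-95.3 -54.2] [-84.7 -73.8]
scene white [341 205] [-81.6 -70.7] [-71.4 -89.9]
scene white [346 208] [-64.5 -73. ] [-54.6 -92.2]
scene white [350 204] [-65.1 -51.8] [-55.2 -71.5]
scene white [341 199] [-95.5 -48.8] [-85.  -68.5]
scene white [340 193] [-112.  -28.] [-101.1  -48.1]
scene white [347 187] [-111.7    7.8] [-100.7  -13.2]
scene white [361 190] [-74.   20.6] [-63.9  -0.6]
scene white [354 182] [-108.7   40.6] [-97.9  19. ]
```

```bash
python3 - <<'E'
from h import *
import cv2
d=load("d5");np.set_printoptions(precision=1,suppress=True)
th=np.radians(4.5);x=np.array([np.cos(th),np.sin(th)]);y=np.array([-np.sin(th),np.cos(th)])
g=cv2.cvtColor(d["color"],cv2.COLOR_RGB2GRAY).astype(np.float32)
ys=np.arange(-150,150,1.)
for ox in (667,671):
  o=np.array([ox,223.])
  for z in(8,22,30,40,50,60,70):
    p=np.array([proj(d,np.r_[o+0*x+b*y,z]) for b in ys]).astype(np.float32)
    v=cv2.remap(g,p[:,:1],p[:,1:],cv2.INTER_CUBIC)[:,0]; v=np.convolve(v,np.ones(3)/3,'same'); dv=np.gradient(v)
    pk=[(int(ys[i]),round(float(dv[i]),1)) for i in range(5,295) if abs(dv[i])>3 and abs(dv[i])==abs(dv[i-4:i+5]).max()]
    print(ox,z,pk)
E
```

```text
667 8 [(-136, -8.4), (29, 3.7), (50, 3.3), (69, 3.1), (133, 10.5)]
667 22 [(-138, -6.1), (-83, 10.1), (-68, -3.0), (-58, 3.7), (-47, -3.0), (-37, 4.3), (-25, -3.6), (-8, 4.3), (9, -3.6), (19, 3.7), (29, -3.3), (39, 3.8), (50, -3.9), (62, -3.2), (72, 4.6), (80, -9.6), (137, -9.2), (143, 4.2)]
667 30 [(-137, -6.3), (-82, 13.3), (-75, -7.5), (80, -12.5), (133, 16.0), (139, -14.4)]
667 40 [(-137, -4.5), (-83, 8.8), (-68, -4.0), (80, -10.0), (134, 16.8)]
667 50 [(-138, -4.8), (-83, 12.8), (80, -13.3), (133, 16.6)]
667 60 [(-137, -5.8), (-82, 14.0), (79, -10.7), (133, 15.4)]
667 70 [(-139, -5.7), (-121, 3.9), (-112, 3.3), (-98, 4.7), (-83, 13.2), (79, -15.5), (94, 3.4), (105, 3.6), (133, 17.3)]
671 8 [(-138, -4.6), (-88, 7.4), (-76, -3.5), (-65, 4.8), (-54, -3.1), (-43, 3.2), (-16, 4.1), (-8, 5.2), (2, -3.4), (13, 4.7), (23, -3.4), (37, -3.3), (56, -4.0), (66, 6.1), (77, -4.0), (129, 9.3), (138, 3.7)]
671 22 [(-142, -6.6), (-88, 13.0), (-80, -7.1), (76, -11.8), (129, 16.2), (136, -14.7)]
671 30 [(-142, -4.6), (-89, 8.7), (-74, -3.9), (76, -10.5), (130, 17.6), (139, -12.7)]
671 40 [(-143, -4.1), (-88, 13.0), (-68, -3.2), (75, -13.0), (129, 15.4)]
671 50 [(-143, -5.9), (-88, 14.3), (75, -9.8), (130, 15.5)]
671 60 [(-134, 3.4), (-105, 3.1), (-89, 9.9), (-54, -3.2), (75, -14.2), (130, 17.4)]
671 70 [(-140, 7.6), (-120, -4.8), (-110, 6.1), (-91, -5.7), (-86, 7.6), (-75, -7.0), (-48, -3.6), (-32, -4.1), (15, -4.3), (21, 4.6), (91, 13.7), (112, -5.5), (124, -11.9), (131, 6.8)]
```

```bash
python3 -m handwheel '-1 -0.3 -1 0 0; -3 -0.8 -2 0 0; -6 -1.5 -3 0 0; -10 -2.2 -3 0 0; -15 -3 -3 0 0; -20 -4 -3 0 0; -25 -4.8 -3 0 0; -30 -5.4 -3 0 0' | tail -4
python3 -m handwheel '-5 0 0 0 0; -10 0 0 0 0; -14 0 0 0 0; -18 0 0 0 0; -21 0 0 0 0; -23 0 0 0 0; -23.5 0 0 0 0; -23.5 0 0 0 0'
python3 chk.py 7 28 | grep -v white
python3 - <<'E'
from h import *
d=load("d7");M=cv2.resize(d["color"][195:285,170:290],(800,600),interpolation=2);cv2.imwrite("pics/d7.png",M[:,:,::-1])
E
```

```text
eef_pos: [482.8, 206.9, 56.2]
eef_rot: [0.0, -0.038, 0.999, -0.0]
ft_force: [-0.2, -0.1, -5.7]
finger_gap: 19.1
time: 16.45
eef_pos: [505.5, 208.9, 56.2]
eef_rot: [-0.0, -0.038, 0.999, -0.0]
ft_force: [0.7, -1.1, -5.4]
finger_gap: 19.1
pos [505.5 208.9  56.2] scoop heading 4.399760138889242 hand oven [-166.1   -1. ]
side [201 227  18  15 186] oven [-22.4 -40.6]
side [190 245  19  16 215] oven [-22.4  36. ]
```

View pics/d7.png

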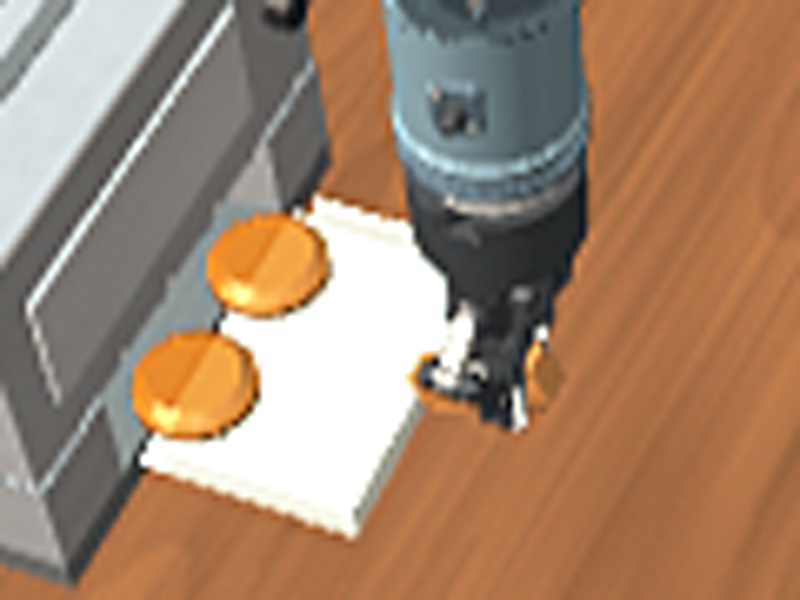

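Both blanks sit flat on the pan at the slot mouth, with the front-left pan corner about (146,445) just in front of the slot's left edge (105,405)–(128,465). Measuring the lateral offset in this same view.

```bash
cat > lat.py <<'E'
from h import *
import sys
d=load(sys.argv[1]);zb=float(sys.argv[2]);np.set_printoptions(precision=1,suppress=True)
th=np.radians(4.5);x=np.array([np.cos(th),np.sin(th)]);y=np.array([-np.sin(th),np.cos(th)]);o=np.array([667.6,223.])
g=d["color"].astype(np.float32)[:,:,2]  # blue: white high, wood low
for a in (-100,-90,-80,-70,-60,-50,-45):
    ys=np.arange(40,110,.5);p=np.array([proj(d,np.r_[o+a*x+b*y,zb]) for b in ys]).astype(np.float32)
    v=cv2.remap(g,p[:,:1],p[:,1:],cv2.INTER_LINEAR)[:,0]; i=int(np.argmin(np.gradient(v))); print(a,"left edge y",ys[i],end="; ")
print()
# front edge: along x at y lanes free of blanks
for b in(-1,0,1,2,70,74):
    xs=np.arange(-60,20,.5);p=np.array([proj(d,np.r_[o+a_*x+b*y,zb+2.5]) for a_ in xs]).astype(np.float32)
    v=cv2.remap(g,p[:,:1],p[:,1:],cv2.INTER_LINEAR)[:,0]; i=int(np.argmin(np.gradient(v))); print(b,"front x",xs[i],float(v[i]),end="; ")
print()
h=d["pos"][:2]-o; print("hand in frame",h@x,h@y)
E
python3 lat.py d7 28
```

```text
-100 left edge y 78.0; -90 left edge y 79.0; -80 left edge y 78.0; -70 left edge y 78.0; -60 left edge y 78.0; -50 left edge y 78.0; -45 left edge y 77.0; 
-1 front x -9.0 50.5703125; 0 front x -9.5 46.28125; 1 front x -10.0 41.9921875; 2 front x -22.5 167.328125; 70 front x -9.0 142.8984375; 74 front x -9.0 166.6015625; 
hand in frame -162.6863623965029 -1.3065232517999055
```

```bash
python3 -m handwheel '0 -0.5 0 0 0; 0 -1.2 0 0 0; 0 -1.8 0 0 0; -1 -2 0 0 0; -3 -2 0 0 0; -6 -2 0 0 0; -9 -2 0 0 0; -12 -2 0 0 0'
python3 -m handwheel '-3 0 0 0 0; -6 0 0 0 0; -9 0 0 0 0; -12 0 0 0 0; -15 0 0 0 0; -18 0 0 0 0; -20 0 0 0 0; -21 0 0 0 0'
python3 chk.py 8 28 | grep -v white; python3 lat.py d8 28
```

```text
time: 17.22
eef_pos: [518.2, 208.0, 56.3]
eef_rot: [0.0, -0.038, 0.999, 0.0]
ft_force: [0.4, -0.6, -7.0]
finger_gap: 18.8
time: 17.88
eef_pos: [539.0, 209.4, 56.3]
eef_rot: [0.0, -0.038, 0.999, 0.0]
ft_force: [0.3, -0.4, -5.2]
finger_gap: 19.1
pos [539.  209.4  56.3] scoop heading 4.389503317723646 hand oven [-132.6   -3.2]
side [198 224  12  15 110] oven [ -0.2 -41.5]
side [186 241  14  16 119] oven [-0.1 32.2]
-100 left edge y 86.0; -90 left edge y 42.5; -80 left edge y 75.5; -70 left edge y 76.0; -60 left edge y 75.0; -50 left edge y 74.5; -45 left edge y 77.0; 
-1 front x 13.5 137.423828125; 0 front x 15.5 44.46484375; 1 front x 9.0 154.76953125; 2 front x 10.5 68.1328125; 70 front x 7.5 183.791015625; 74 front x 6.5 115.4423828125; 
hand in frame -129.24623465466775 -3.420185994361022
```

```bash
python3 -m handwheel '-1 0 0 0 0; -4 0 0 0 0; -8 0 0 0 0; -13 0 0 0 0; -19 0 0 0 0; -25 0 0 0 0; -31 0 0 0 0; -37 0 0 0 0'
python3 -m handwheel '-6 0 0.5 0 0; -12 0 1.5 0 0; -18 0 2.5 0 0; -23 0 3 0 0; -27 0 3 0 0; -30 0 3 0 0; -32 0 3 0 0; -33 0 3 0 0'
python3 -m handwheel '-2 0 0.5 0 0; -4 0 1 0 0; -6 0 2 0 0; -8 0 3 0 0; -10 0 3 0 0; -11 0 3 0 0; -12 0 3 0 0; -12 0 3 0 0'
python3 chk.py 9 22 | grep -v white
```

```text
time: 18.65
eef_pos: [576.3, 212.3, 56.3]
eef_rot: [0.0, -0.038, 0.999, 0.0]
ft_force: [1.2, -0.5, -5.4]
finger_gap: 19.0
time: 19.32
eef_pos: [608.6, 214.9, 53.3]
eef_rot: [0.0, -0.038, 0.999, -0.0]
ft_force: [-0.4, 0.6, -5.0]
finger_gap: 19.1
time: 19.98
eef_pos: [620.6, 215.8, 50.3]
eef_rot: [0.0, -0.038, 0.999, 0.0]
ft_force: [0.9, 0.1, -5.6]
finger_gap: 19.0
pos [620.6 215.8  50.3] scoop heading 4.397032155293678 hand oven [-50.8  -3.2]
```

```bash
python3 -m handwheel '0 0 0.7 0 0; 0 0 1.4 0 0; 0 0 2 0 0; 0 0 2.5 0 0; 0 0 2.5 0 0'
python3 -m handwheel '-1 0 0 0 0; -2 0 0 0 0; -3 0 0 0 0; -3 0 0 0 0'
```

```text
time: 20.5
eef_pos: [620.3, 215.8, 47.8]
eef_rot: [0.0, -0.038, 0.999, -0.0]
ft_force: [-0.3, -0.2, -5.9]
finger_gap: 19.6
time: 20.83
eef_pos: [623.7, 216.1, 47.9]
eef_rot: [0.0, -0.038, 0.999, 0.0]
ft_force: [0.2, 0.5, -5.4]
finger_gap: 19.1
```

```bash
python3 -m handwheel '0 0 0.4 0 0; 0 0 0.8 0 0; 0 0 0.8 0 0; 0 0 0.8 0 0'
python3 -m handwheel '0 0 0.4 0 0; 0 0 0.8 0 0; 0 0 0.8 0 0; 0 0 0.8 0 0'
```

```text
time: 21.17
eef_pos: [623.6, 216.1, 47.6]
eef_rot: [0.0, -0.038, 0.999, -0.0]
ft_force: [-2.8, -2.2, 3.4]
finger_gap: 19.3
time: 21.5
eef_pos: [623.5, 216.1, 47.5]
eef_rot: [0.0, -0.038, 0.999, -0.0]
ft_force: [-5.2, -2.6, 8.7]
finger_gap: 19.3
```

```bash
python3 -m handwheel '0 0 -0.8 0 0; 0 0 -0.8 0 20; 0 0 -0.8 0 35; 0 0 -0.8 0 50; 0 0 -0.8 0 60; 0 0 -0.8 0 60; 0 0 -0.8 0 60; 0 0 -0.8 0 60'
python3 -m handwheel '5 0 0 0 60; 15 0 0 0 60; 28 0 0 0 60; 40 0 0 0 60; 50 0 0 0 60; 58 0 0 0 60; 60 0 0 0 0; 60 0 0 0 0'
python3 -m handwheel '0 0 0 0 0; 0 0 0 0 0; 0 0 0 0 0; 0 0 0 0 0; 0 0 0 0 0; 0 0 0 0 0'
python3 chk.py 10 20
python3 - <<'E'
from h import *
w=snap("wrist","w10");np.set_printoptions(precision=1,suppress=True)
hsv=cv2.cvtColor(w["color"],cv2.COLOR_RGB2HSV); print(w["pos"])
E
```

```text
time: 22.17
eef_pos: [623.5, 216.1, 46.9]
eef_rot: [0.0, -0.038, 0.999, 0.0]
ft_force: [-0.3, -0.4, 0.0]
finger_gap: 51.0
time: 22.83
eef_pos: [563.1, 211.4, 47.1]
eef_rot: [-0.0, -0.039, 0.999, -0.0]
ft_force: [-0.3, -0.0, 0.5]
finger_gap: 28.2
time: 23.33
eef_pos: [563.7, 211.4, 46.9]
eef_rot: [0.0, -0.038, 0.999, 0.0]
ft_force: [0.2, 0.3, 1.1]
finger_gap: -0.1
pos [563.7 211.4  46.9] scoop heading 4.394052325117202 hand oven [-107.9   -3.2]
[563.6 211.4  47. ]
```

```bash
python3 -m handwheel '-4 0 0 0 0; -10 0 0 0 0; -16 0 0 0 0; -20 0 0 0 0; -22 0 0 0 0; -24 0 0 0 0; -26 0 0 0 0; -28 0 0 0 0'
python3 -m handwheel '-1.5 0 0 0 0; -3 0 0 0 0; -4.5 0 0 0 0; -6 0 0 0 0; -7 0 0 0 0;-7 0 0 0 0'
python3 -m handwheel '-1.5 0 0 0 0; -3 0 0 0 0; -4.5 0 0 0 0; -6 0 0 0 0'
```

```text
time: 24.15
eef_pos: [590.8, 213.5, 46.7]
eef_rot: [-0.001, -0.038, 0.999, -0.0]
ft_force: [-5.7, -0.3, 3.3]
finger_gap: 0.2
time: 24.65
eef_pos: [595.7, 214.4, 46.7]
eef_rot: [-0.002, -0.039, 0.999, -0.0]
ft_force: [-7.4, -0.5, 5.5]
finger_gap: 0.1
time: 24.98
eef_pos: [601.4, 214.8, 46.7]
eef_rot: [-0.003, -0.039, 0.999, -0.001]
ft_force: [-8.2, -0.4, 6.2]
finger_gap: -0.0
```

```bash
python3 -m handwheel '-1 0 0 0 0; -2 0 0 0 0; -3 0 0 0 0; -3 0 0 0 0'
python3 -m handwheel '-1 0 0 0 0; -2 0 0 0 0; -3 0 0 0 0; -3 0 0 0 0'
```

```text
time: 25.32
eef_pos: [604.6, 215.1, 46.7]
eef_rot: [-0.002, -0.039, 0.999, -0.0]
ft_force: [-8.2, 0.2, 6.0]
finger_gap: -0.2
time: 25.65
eef_pos: [607.6, 215.3, 46.7]
eef_rot: [-0.003, -0.039, 0.999, -0.0]
ft_force: [-8.0, -0.1, 3.9]
finger_gap: 0.1
```

```bash
python3 chk.py 11 20 >/dev/null; python3 - <<'E'
from h import *
np.set_printoptions(precision=1,suppress=True)
d=load("d11"); th=np.radians(4.5);x=np.array([np.cos(th),np.sin(th)]);y=np.array([-np.sin(th),np.cos(th)]);o=np.array([667.6,223.])
g=d["color"].astype(np.float32)
# left wall inside slot / rear wall outer face: profile along x at y lanes, z= 20 (rear foot) and 42.5 (rear top)
for b in(50,60,70):
    xs=np.arange(-30,60,3.);p=np.array([proj(d,np.r_[o+a*x+b*y,20]) for a in xs]).astype(np.float32)
    v=cv2.remap(g,p[:,:1],p[:,1:],cv2.INTER_LINEAR)[:,0]; print(b,list(zip(xs.astype(int).tolist(),v[:,2].astype(int).tolist())))
E
```

```text
50 [(-30, 76), (-27, 76), (-24, 76), (-21, 76), (-18, 74), (-15, 74), (-12, 73), (-9, 65), (-6, 57), (-3, 83), (0, 134), (3, 155), (6, 150), (9, 150), (12, 151), (15, 149), (18, 145), (21, 143), (24, 144), (27, 178), (30, 161), (33, 104), (36, 93), (39, 95), (42, 97), (45, 106), (48, 115), (51, 157), (54, 145), (57, 119)]
60 [(-30, 75), (-27, 76), (-24, 76), (-21, 76), (-18, 72), (-15, 73), (-12, 71), (-9, 64), (-6, 59), (-3, 78), (0, 140), (3, 157), (6, 151), (9, 151), (12, 154), (15, 140), (18, 110), (21, 87), (24, 86), (27, 133), (30, 152), (33, 104), (36, 93), (39, 97), (42, 96), (45, 100), (48, 101), (51, 96), (54, 98), (57, 99)]
70 [(-30, 74), (-27, 76), (-24, 77), (-21, 76), (-18, 73), (-15, 73), (-12, 74), (-9, 64), (-6, 57), (-3, 71), (0, 132), (3, 159), (6, 141), (9, 112), (12, 89), (15, 94), (18, 94), (21, 91), (24, 97), (27, 131), (30, 150), (33, 101), (36, 95), (39, 96), (42, 97), (45, 98), (48, 98), (51, 99), (54, 98), (57, 97)]
```

```bash
python3 - <<'E'
from h import *
np.set_printoptions(precision=1,suppress=True)
d=load("d11");e=load("d5"); th=np.radians(4.5);x=np.array([np.cos(th),np.sin(th)]);y=np.array([-np.sin(th),np.cos(th)]);o=np.array([667.6,223.])
f=np.abs(d["color"].astype(np.float32)-e["color"]).max(2)
for b in(30,40,50,60,-40,-50,-60):
    xs=np.arange(-12,40,2.);p=np.array([proj(d,np.r_[o+a*x+b*y,20]) for a in xs]).astype(np.float32)
    print(b,cv2.remap(f,p[:,:1],p[:,1:],cv2.INTER_LINEAR)[:,0].astype(int).tolist())
# scene: where is handle end (wood) seen? 
EE=load("s11")
E
```

```text
30 [2, 2, 2, 1, 1, 1, 1, 1, 1, 1, 2, 2, 2, 6, 15, 19, 19, 16, 31, 77, 111, 122, 62, 14, 6, 1]
40 [2, 1, 1, 1, 1, 1, 2, 1, 1, 1, 1, 1, 2, 5, 15, 21, 19, 16, 24, 65, 107, 92, 40, 14, 7, 3]
50 [2, 2, 1, 0, 0, 0, 1, 1, 1, 1, 1, 1, 2, 6, 12, 19, 22, 19, 23, 43, 35, 8, 4, 2, 1, 1]
60 [1, 1, 1, 0, 1, 1, 2, 2, 2, 2, 2, 1, 1, 3, 8, 9, 4, 1, 1, 1, 2, 1, 1, 1, 1, 1]
-40 [73, 67, 98, 169, 189, 162, 131, 104, 100, 102, 98, 95, 86, 71, 48, 35, 27, 32, 52, 84, 111, 95, 58, 21, 6, 2]
-50 [108, 68, 23, 29, 48, 72, 98, 80, 65, 83, 100, 66, 39, 21, 16, 20, 18, 15, 41, 78, 109, 118, 63, 16, 7, 3]
-60 [103, 60, 27, 9, 8, 19, 49, 67, 55, 45, 37, 59, 87, 75, 51, 39, 29, 30, 46, 93, 118, 87, 50, 21, 8, 2]
```

Differencing against the empty-slot picture puts the scoop's rear foot at oven x≈15.5, so the pan is at ≈70.5 (limit 62, home 75). One more small push, watching for the stop.

```bash
python3 -m handwheel '-1 0 0 0 0; -2 0 0 0 0; -3 0 0 0 0; -3 0 0 0 0'
python3 -m handwheel '-1 0 0 0 0; -2 0 0 0 0; -2 0 0 0 0'
```

```text
time: 26.08
eef_pos: [610.6, 215.6, 46.7]
eef_rot: [-0.003, -0.039, 0.999, -0.0]
ft_force: [-7.6, -0.1, 5.5]
finger_gap: -0.1
time: 26.33
eef_pos: [610.8, 215.6, 46.5]
eef_rot: [-0.004, -0.039, 0.999, -0.001]
ft_force: [-13.1, -1.9, 9.6]
finger_gap: -0.0
```

```bash
python3 -m handwheel '2 0 0 0 0; 6 0 0 0 0; 14 0 0 0 0; 26 0 0 0 0; 40 0 0 0 0; 55 0 0 0 0; 70 0 0 0 0; 85 0 -10 0 0'
python3 -m handwheel '15 0 -20 0 0; 30 0 -50 0 0; 40 0 -85 0 0; 45 0 -120 0 0; 45 0 -140 0 0; 45 0 -150 0 0; 45 0 -150 0 0'
python3 - <<'E'
from h import *
np.set_printoptions(precision=1,suppress=True)
d=snap("side","d12");e=load("d5");s=snap("scene","s12");s0=load("s2");d0=load("side0")
th=np.radians(4.5);x=np.array([np.cos(th),np.sin(th)]);y=np.array([-np.sin(th),np.cos(th)]);o=np.array([667.6,223.])
f=np.abs(d["color"].astype(np.float32)-e["color"]).max(2)
for b in(60,50,40,30,-20,-40,-50,-60,-70):
    xs=np.arange(-12,40,2.);p=np.array([proj(d,np.r_[o+a*x+b*y,20]) for a in xs]).astype(np.float32)
    print(b,cv2.remap(f,p[:,:1],p[:,1:],cv2.INTER_LINEAR)[:,0].astype(int).tolist())
hsv=cv2.cvtColor(d["color"],cv2.COLOR_RGB2HSV);m=cv2.inRange(hsv,(4,150,50),(18,255,255))
k,l,st,ce=cv2.connectedComponentsWithStats(m)
for i in range(1,k):
    q=onz(d,ce[i],33)[:2]-o
    if st[i,4]>4 and -150<q@x<250 and abs(q@y)<130: print("orange",st[i],q@x,q@y)
# other things moved? compare colour centroids start vs now
for n,A,B in(("scene",s0,s),("side",d0,d)):
    df=np.abs(A["color"].astype(int)-B["color"]).max(2)>40; k,l,st,ce=cv2.connectedComponentsWithStats(df.astype(np.uint8))
    print(n,[st[i].tolist() for i in range(1,k) if st[i,4]>80])
E
```

```text
time: 27.0
eef_pos: [528.7, 208.1, 55.8]
eef_rot: [-0.001, -0.038, 0.999, -0.0]
ft_force: [-0.6, 0.0, -0.2]
finger_gap: -0.1
time: 27.58
eef_pos: [487.1, 205.8, 209.1]
eef_rot: [0.002, -0.038, 0.999, 0.001]
ft_force: [-0.4, -0.5, -0.4]
finger_gap: -0.3
60 [1, 1, 1, 1, 1, 1, 1, 0, 0, 0, 1, 1, 0, 1, 1, 1, 1, 1, 1, 1, 1, 1, 0, 0, 0, 0]
50 [1, 1, 1, 1, 1, 1, 0, 1, 0, 0, 1, 0, 1, 2, 4, 9, 16, 21, 17, 8, 5, 3, 2, 1, 1, 1]
40 [0, 0, 0, 1, 1, 0, 0, 0, 0, 0, 1, 1, 1, 1, 3, 9, 18, 22, 20, 19, 19, 29, 41, 18, 2, 1]
30 [1, 1, 1, 0, 0, 0, 0, 1, 1, 1, 1, 1, 1, 1, 2, 10, 17, 19, 19, 18, 15, 9, 5, 2, 1, 0]
-20 [49, 91, 136, 147, 146, 112, 89, 86, 82, 77, 74, 74, 79, 84, 88, 93, 99, 102, 104, 106, 110, 65, 1, 4, 4, 2]
-40 [25, 120, 189, 193, 182, 156, 126, 100, 98, 98, 87, 74, 63, 53, 43, 41, 41, 27, 13, 30, 60, 60, 45, 19, 5, 2]
-50 [12, 50, 134, 141, 108, 69, 43, 24, 11, 9, 7, 5, 4, 3, 5, 10, 17, 21, 20, 19, 26, 35, 22, 6, 4, 2]
-60 [1, 0, 1, 3, 2, 2, 2, 1, 1, 1, 1, 1, 1, 1, 1, 9, 19, 21, 21, 19, 22, 34, 29, 11, 3, 1]
-70 [0, 0, 1, 1, 1, 1, 1, 1, 0, 1, 1, 1, 1, 2, 4, 7, 16, 21, 20, 28, 52, 41, 11, 3, 1, 1]
scene [[120, 0, 6, 22, 85], [226, 0, 86, 204, 8040], [313, 0, 49, 125, 3500], [167, 9, 9, 30, 95], [124, 26, 20, 32, 128], [213, 196, 62, 43, 1389], [298, 298, 20, 17, 149], [291, 305, 19, 18, 105], [270, 315, 20, 18, 170]]
side [[201, 0, 243, 227, 18919], [438, 0, 54, 193, 3957], [266, 186, 54, 38, 1162], [188, 233, 22, 17, 150]]
```

```bash
python3 -m handwheel '0 0 0 0 0; 0 0 0 0 0; 0 0 0 0 0' && python3 -c "
from rig import *
print(hand_in())"
```

```text
time: 27.93
eef_pos: [485.1, 205.1, 205.6]
eef_rot: [-0.001, -0.038, 0.999, -0.0]
ft_force: [0.1, 0.0, 0.2]
finger_gap: -0.1
the job is handed in; nothing more can be done
None
```

I handed the job in at 27.9 s. The scoop is fully home in the oven slot, and both blanks should still be on it, but I could not see them there at the end.

**What I did:** I gripped the scoop near the end of its handle with the hand upright, because the moves cannot tilt it. I slid the scoop under the shield until the kerb pushed both blanks onto the pan, drew it out and carried it to the oven. There I lined it up with the slot in the side view, set it down on the slot floor and let go. I then pushed it home with shut fingers on the handle's end and backed the hand well clear.

**Last checks:**
- **Scoop position:** the push stopped moving while the force rose to about 13 N, so the front edge met the stop. The side view puts the pan at about x = 74 mm (75 is fully home). Its rear edge is square to the oven and sits at floor height.
- **Sideways fit:** just inside the slot, the pan was within about 0.5 mm of the slot's centre. No side forces appeared while it slid in.
- **Blanks:** they were seen flat on the pan at the slot mouth, and the carried weight stayed at about 5.5 N until I set the scoop down. No amber shows outside the slot.
- **Other things:** comparing pictures from before and after shows changes only where the scoop, blanks and robot moved. The robot touches nothing.

**Disagreements:**
- **Oven position:** the two cameras differed by 4–8 mm on where the oven's corners are, so I used the side view alone for the final alignment.
- **Grip distance:** it read 99–104 mm depending on the view, against 106 mm planned, so I finished by pushing to the stop.

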